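# Seat a board in the drilling jig

### The arm

A 6-joint arm with a two-finger parallel gripper is mounted at the origin on the work surface. World frame = base frame: x ahead of the robot, y to its left, z up, the work surface at z = 0. Lengths are in m, angles in degrees, forces in N, time in s.
With the tool pointing down it reaches from about 0.35 to 0.875 m from the base axis. Payload 4.2 kg.
Tool frame: the origin (TCP) lies midway between the tips of the shut fingers; the grasp point (between the pads) lies 19 mm behind it; y points along the fingers, z is the direction in which the jaws open and shut, and the axes are right-handed (so a half turn about y gives the same grasp; the last joint's range is limited). The gripper opens to 87 mm and grips with 3 to 60 N. Pads are 19 mm wide; open, the fingers measure 117 mm over their backs; the gripper's body (75 mm by 190 mm) begins 51 mm behind the grasp point.
Start: joints at [86.723, 22.042, 0.453, 0, -68.411, -14.817], TCP at [0.194, 0.594, 0.223] pointing down, gripper open.
Joint ranges: [-179.83, 179.83], [-69.29, 118.12], [-61.27, 80.66], [-181.25, 117.63], [-171.15, -9.14], [-177.46, 177.46]. Speed limits (degrees/s): [159.86, 159.86, 180, 180, 180, 180].

### API

Orientations are given as [roll, pitch, yaw] about the fixed x, y, z axes, in that order (R = Rz(yaw) Ry(pitch) Rx(roll)).
In Python, from workcell import env gives the robot as it stands. The module is installed in compiled form; this text tells all that it offers. Calls block until the motion is done:
- env.goto(position, orientation): joint-space move of the TCP to a pose.
- env.move_straight(position, rotation=None, rate=0.15, force_limit=None): straight line of the TCP; rotation=None keeps the orientation; rate is the mean speed in m/s. With force_limit (N) it stops when the force on the tool has changed by that much, and returns True; else False.
- env.set_joints(angles): joint-space move.
- env.gripper_to(opening, grasp_force=None): opening from 0.0 (shut) to 1.0 (fully open); grasp_force is the grip in N (None keeps the last); returns when the fingers have stopped.
- env.dwell(seconds).
- env.inverse_kinematics(position, orientation): joint angles nearest the present ones, or None.
- env.read_state(): the state.
- env.grab_frame(name): name is "scene" or "side" or "wrist"; returns a dict with "image" (420x560x3 uint8, blue, green, red), "fx", "fy", "cx", "cy" (pixels), "position" and "orientation" of the camera in the world. Camera axes: x right, y up, looking along -z (the intrinsics and any distortion apply to the point x, -y, -z); pixel columns grow to the right and rows downward; lengths in m; the calibration is good to about 2 mm. A picture is of the moment at which its call begins. There is no depth.
A pose or a line that the arm cannot do raises env.Unreachable and nothing moves.
- env.close_job(): hands the job in, once; it reports no verdict.
Trained networks look in a picture, given as the dict that the camera call returned (one of the last four; its "shot" number tells which), for a name from the list of things; names that differ only in an ending like _2 or _b are one class to them, and where a whole thing is asked for, a point or a joint stands for the part that bears it (a point fixed in the world has none). Each returns a list of dicts, best first, with "score" (0 to 1); they miss things now and then, are a little off and sometimes report something else, mostly with a low value. They report only what shows in the picture. A call takes as long as a camera call. They do not tell look-alikes from the thing itself.
- env.search_frame(picture, thing): "xyz" ([x, y, z] in m, in world coordinates, good to about 4 mm: the middle of the surface that is visible of it).
- env.trace(picture, thing): "mask" (420x560 bool, what is visible of it).
The state is a dict: "clock": time; "joint_positions": joint angles; "qvel": joint speeds; "joint_torque": joint torques, N m; "position": TCP position; "tool_rot": TCP orientation; "force": force on the tool from outside, world axes, zero at the start; "wrist_torque": the same for the moment, N m; "opening": opening from 0.0 (shut) to 1.0 (fully open).
Only numpy, scipy, OpenCV 4.12 (cv2) and the standard library are available. Lean on these libraries where they do the work, as an engineer would, in place of code of your own. Each camera call takes 0.05 s, during which the arm holds its last target.

### The job

Get the pine board ready for drilling: push it across the jig so that it lies flat against the long dark fence with its end up against the red stop, and slide the yellow block along its track until it touches the board's other end. Do it all by pushing with the fingertips, without lifting or tipping the board, leave the tin, the bottle and the tape roll alone, and finish clear of everything.

Things in the scene. Friction and masses are not known exactly. Their poses are not given: they have to be found in the camera images.
- jig: Wooden jig screwed to the bench (never moves), turned up to 20 deg either way. White-faced base board 12 mm thick, x -130 to +130, y -285 to +185 mm in its own frame; origin at bench height, z up. The dark fence runs the whole length along y: working face at x = +100 mm, looking to -x. Fence and red stop are 30 mm thick and rise 30 mm above the base (to z = 42 mm).
- corner (a point): Inner corner of the jig, where the faces of fence and red stop meet, at base level: x = +100, y = +150, z = +12 mm in the jig's frame, axes as the jig's. The red stop's working face is the plane y = +150 mm, looking to -y, and reaches from here 130 mm towards -x.
- board: Loose pine board 100 mm (its x) by 150 mm (its y) by 30 mm thick, 0.2 to 0.4 kg, lying flat on the jig's base, askew by up to 20 deg, clear of fence and stop. Origin in the centre of its underside, z up. Its +x long side belongs against the fence, its +y end against the red stop: its origin is then at x = +50, y = +75 mm in the jig's frame, axes parallel.
- sliding_block (a joint): Travel of the yellow block along the jig's +y, towards the red stop, in metres from 0 (fully back) to 0.19. It drags with about 2.5 N, has no spring and stays where it is left. With the board fully seated it touches the board's end at 0.170.
- block_face (a point): Centre of the yellow block's working face, which looks along the jig's +y at the board's -y end; at joint value q it is at x = +50, y = -170 mm + q, z = +30 mm in the jig's frame. The block is 100 mm in x (centred here), 90 mm in y (its back face, 90 mm behind this point, can be pushed) and its top is at z = 47 mm.
- paint_tin: Bystander: steel paint tin with a blue band, 106 mm across, 120 mm tall, standing on the bench. Origin in the centre of its underside.
- glue_bottle: Bystander: white bottle with an orange cap and yellow label, 60 mm across, 160 mm tall, standing on the bench. Origin in the centre of its underside.
- tape_roll: Bystander: green ring, a roll of tape, 90 mm across outside, 25 mm tall, lying flat on the bench. Origin in the centre of its underside.
Things that resemble listed ones, but are neither listed nor needed, are in the scene too. There is more than one size of the board; the one meant has the size given above.

How it is judged:
By the outcome, as a careful person would: the job done as asked, in the order asked, and still so for the second after the job is handed in, with the robot touching nothing.
It also fails if it takes over 58 s, if anything falls off the work surface, if the arm or the gripper's body presses on something with over 40 N, if the wrist force passes 120 N, or if a joint passes its speed limit or range.

## Working session

There is one attempt and no reset: what is moved stays moved. The work goes in short steps, each a Python script; the robot and the scene stay as the last script left them, time stands still between calls to the robot, and variables do not carry over. Pictures are saved under pics/ and viewed, and the job is handed in when it is done.

```bash
mkdir -p pics; python3 - <<'E'
from workcell import env
import cv2
s=env.read_state(); print(s['clock'],s['position'],s['tool_rot'],s['force'])
for n in ['scene','side','wrist']:
    f=env.grab_frame(n); cv2.imwrite(f'pics/{n}0.png',f['image'])
    print(n,{k:v for k,v in f.items() if k!='image'})
    for t in ['jig','board','sliding_block','corner','block_face']:
        try:
            for d in env.search_frame(f,t): print(n,t,d['score'],d['xyz'])
        except Exception as e: print(t,e)
print(env.read_state()['clock'])
E
```

```text
0.0 [0.19391517 0.59351832 0.22145657] [-8.98743789e+01  6.34411161e-03  1.61894613e+02] [ 0.14204904 -0.31674076 -1.15736341]
scene {'fx': 446.2865117190361, 'fy': 446.2865117190361, 'cx': 272.05106972961664, 'cy': 210.7918820635005, 'position': array([1.14852724, 0.56431562, 0.87958698]), 'orientation': array([ 46.3499218 ,  -0.73080128, 133.69042807]), 'shot': 1}
scene jig 0.61 [0.6282, 0.0632, 0.012]
scene board 0.77 [0.6204, 0.1259, 0.0419]
scene board 0.63 [0.3315, 0.1498, 0.0388]
scene board 0.59 [0.3103, -0.2317, 0.0389]
scene sliding_block 0.6 [0.6065, -0.0986, 0.0454]
scene sliding_block 0.48 [0.6303, 0.0627, 0.0157]
scene corner 0.93 [0.6309, 0.0609, 0.0107]
scene block_face 0.67 [0.6296, 0.0634, 0.0141]
scene block_face 0.58 [0.6063, -0.0951, 0.0498]
side {'fx': 419.6101486845824, 'fy': 419.6101486845824, 'cx': 268.2103528857326, 'cy': 208.42402522056935, 'position': array([ 0.4474193 , -0.87049728,  0.84709351]), 'orientation': array([46.79070003, -1.02608824, -2.76389895]), 'shot': 2}
side jig 0.86 [0.5797, -0.0466, 0.0145]
side board 0.83 [0.3211, 0.1117, 0.0375]
side board 0.64 [0.3019, -0.2789, 0.0378]
side board 0.56 [0.6045, 0.0945, 0.0405]
side board 0.3 [0.5798, -0.0431, 0.0162]
side sliding_block 0.86 [0.5991, -0.1271, 0.0466]
side corner 0.55 [0.58, -0.0423, 0.012]
side block_face 0.89 [0.5977, -0.1321, 0.0459]
wrist {'fx': 294.394210248749, 'fy': 294.394210248749, 'cx': 280.41358744310764, 'cy': 205.95965965271196, 'position': array([0.25757669, 0.57367211, 0.38446767]), 'orientation': array([-1.41336605e+01, -4.63184418e-02, -1.08073456e+02]), 'shot': 3}
0.9
```

View pics/scene0.png

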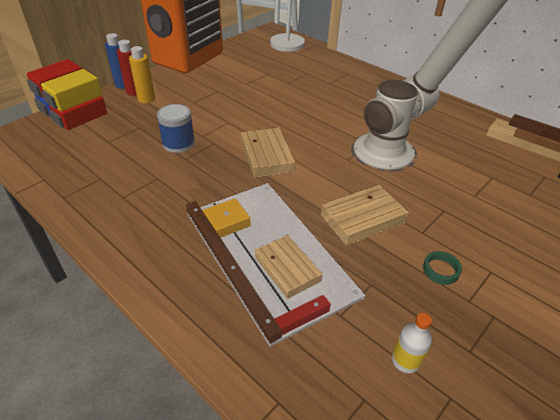

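View pics/side0.png

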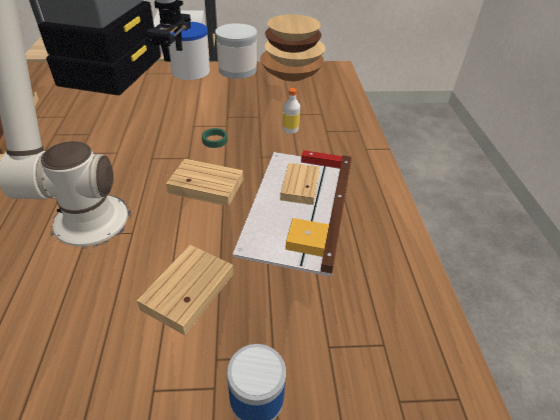

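View pics/wrist0.png

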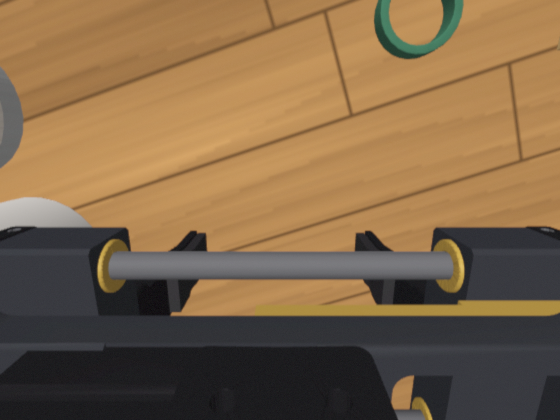

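Scene picture: the jig sits at (275,262), with the dark fence from (193,207) to (273,337), the red stop at (302,315), the yellow block at (228,216) and a board on its base at (288,265). Two more boards lie on the bench at (267,150) and (365,213). I'll zoom in to take exact corners.

```bash
python3 - <<'E'
import cv2
a=cv2.imread('pics/scene0.png')[175:350,175:375]; cv2.imwrite('pics/sc_z.png',cv2.resize(a,None,fx=3.4,fy=3.4,interpolation=cv2.INTER_CUBIC))
a=cv2.imread('pics/side0.png')[145:275,230:360]; cv2.imwrite('pics/si_z.png',cv2.resize(a,None,fx=4.5,fy=4.5,interpolation=cv2.INTER_CUBIC))
E
```

```text
(no output)
```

View pics/sc_z.png

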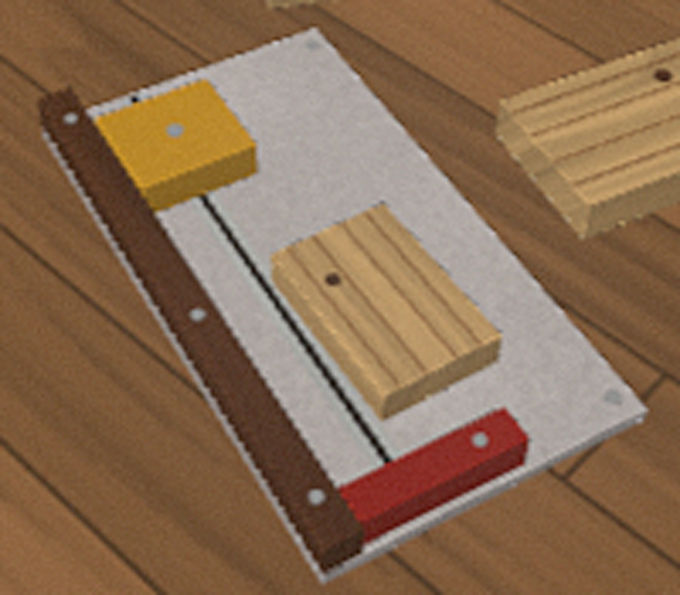

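View pics/si_z.png

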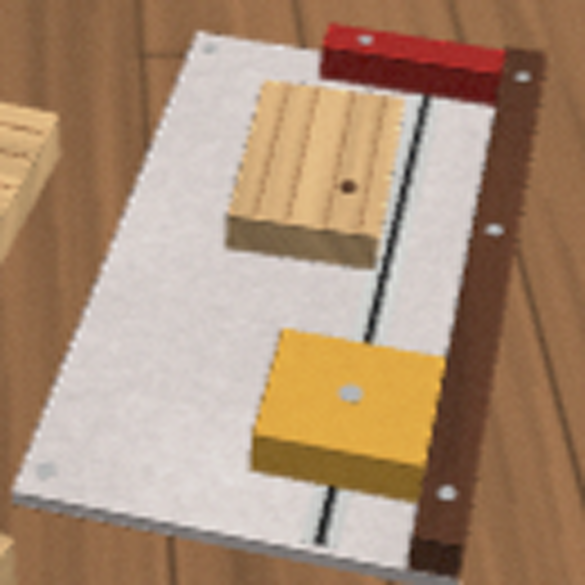

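```bash
cat > vis.py <<'E'
import numpy as np, cv2
from scipy.spatial.transform import Rotation as R
def proj(cam,P):
    P=np.atleast_2d(P); C=R.from_euler('xyz',cam['orientation'],degrees=True).as_matrix()
    q=(P-cam['position'])@C
    return np.c_[cam['cx']+cam['fx']*q[:,0]/-q[:,2], cam['cy']-cam['fy']*q[:,1]/-q[:,2]]
SC=dict(fx=446.2865117190361,fy=446.2865117190361,cx=272.05106972961664,cy=210.7918820635005,position=np.array([1.14852724,0.56431562,0.87958698]),orientation=[46.3499218,-0.73080128,133.69042807])
SI=dict(fx=419.6101486845824,fy=419.6101486845824,cx=268.2103528857326,cy=208.42402522056935,position=np.array([0.4474193,-0.87049728,0.84709351]),orientation=[46.79070003,-1.02608824,-2.76389895])
def pose(p,L): # p x,y,yaw ; L local pts (m)
    L=np.atleast_2d(L); c,s=np.cos(p[2]),np.sin(p[2])
    return np.c_[p[0]+c*L[:,0]-s*L[:,1],p[1]+s*L[:,0]+c*L[:,1],L[:,2]]
E
cat > fit.py <<'E'
from vis import *
from scipy.optimize import least_squares
zs=lambda u:(174.5+.5+ (np.array(u)+.5)/3.4-.5); 
def z(off,f,uv): return np.array(off)+(np.array(uv,float)+.5)/f-.5
S=lambda uv:z((175,175),3.4,uv); D=lambda uv:z((230,145),4.5,uv)
jig=[(SC,(-130,-285,12),S((317,30))),(SC,(-130,185,12),S((647,410))),(SC,(130,-285,42),S((40,100))),(SC,(-30,150,42),S((505,408))),(SC,(-30,180,42),S((527,437))),
(SI,(-130,185,12),D((198,32))),(SI,(-130,-285,12),D((14,492))),(SI,(-30,150,42),D((321,57))),(SI,(-30,150,12),D((322,80))),(SI,(100,-285,42),D((412,540))),(SI,(130,-285,42),D((463,548))),(SI,(130,185,42),D((545,50)))]
blk=[(SC,(0,0,47),S((256,147))),(SC,(100,0,47),S((148,186))),(SC,(0,-90,47),S((207,82))),(SC,(100,-90,47),S((97,117))),
(SI,(0,0,47),D((282,330))),(SI,(100,0,47),D((446,356))),(SI,(0,-90,47),D((253,438))),(SI,(100,-90,47),D((425,468)))]
brd=[(SC,(1,1,42),S((382,393))),(SC,(-1,1,42),S((500,337))),(SC,(-1,-1,42),S((382,206))),(SC,(1,-1,42),S((272,258))),
(SI,(-1,1,42),D((265,82))),(SI,(1,1,42),D((405,97))),(SI,(-1,-1,42),D((228,214))),(SI,(1,-1,42),D((380,238))),(SI,(-1,-1,12),D((228,247))),(SI,(1,-1,12),D((374,268)))]
def fj(p): return np.concatenate([(proj(c,pose(p,np.array(l)/1e3))[0]-u) for c,l,u in jig])
r=least_squares(fj,[.62,-.03,-.1],loss='soft_l1'); J=r.x
print('jig',J[:2],np.degrees(J[2])); print(np.round(fj(J).reshape(-1,2),1).tolist())
def fb(q):return np.concatenate([(proj(c,pose(J,np.array(l)/1e3+[0,-.17+q[0],0]))[0]-u) for c,l,u in blk])
r=least_squares(fb,[.1],loss='soft_l1'); print('q',r.x,np.round(fb(r.x).reshape(-1,2),1).tolist())
def fo(p,s=None):
    s=p[3:5] if s is None else s
    return np.concatenate([(proj(c,pose(p,[l[0]*s[0]/2,l[1]*s[1]/2,l[2]/1e3]))[0]-u) for c,l,u in brd])
r=least_squares(fo,[.6,.1,-.1,.1,.15],loss='soft_l1'); print('free',r.x[:2],np.degrees(r.x[2]),r.x[3:],np.round(fo(r.x).reshape(-1,2),1).tolist())
r=least_squares(lambda p:fo(p,(.1,.15)),[.6,.1,-.1],loss='soft_l1'); B=r.x
d=pose([0,0,-J[2]],[B[0]-J[0],B[1]-J[1],0])[0]
print('board',B[:2],np.degrees(B[2]),'in jig',d*1e3,np.degrees(B[2]-J[2]))
E
python3 fit.py
```

```text
jig [0.60921497 0.08466509] -16.62800471912537
[[-0.3, -1.0], [0.0, -0.3], [-1.0, -0.7], [-0.5, -1.0], [0.6, 0.2], [0.1, -0.3], [-0.6, -0.6], [0.4, -2.6], [-0.4, -0.3], [-0.3, -1.1], [0.5, -0.4], [1.1, 0.5]]
q [0.02277722] [[0.4, -1.2], [-2.2, 0.5], [-0.2, -1.8], [-1.0, -0.2], [0.1, -0.9], [0.1, -0.0], [-0.4, -1.3], [-0.1, -0.5]]
free [0.60852837 0.11420407] -14.089951790535306 [0.09799052 0.14672061] [[0.1, 0.5], [-0.3, -0.8], [0.3, -0.6], [-0.1, -0.9], [0.3, -0.6], [-0.1, 0.2], [0.4, -0.4], [-0.1, -0.9], [0.0, -0.1], [0.3, 0.0]]
board [0.60864063 0.11433682] -14.184561027962546 in jig [-9.04108522 28.26658831  0.        ] 2.4434436911628237
```

The board on the jig fits 98 x 147 mm when its size is left free, so it is the right one. In the jig frame it sits at (-9, 28) mm, turned +2.4°. Jig yaw is -16.6° and the block joint is at about 0.023. Next I'll check the bystanders and the reachability of each push.

```bash
cat > jg.py <<'E'
from workcell import env
from vis import *
J=np.array([0.60921,0.08467,np.radians(-16.628)]); YAW=-16.628
def W(x,y,z): return pose(J,[x/1e3,y/1e3,z/1e3])[0]
def inv(P): 
    d=np.array(P)-[J[0],J[1],0]; return pose([0,0,-J[2]],d)[0]*1e3
def st():
    s=env.read_state(); c,sn=np.cos(J[2]),np.sin(J[2]); f=s['force']
    print('t %.2f jigTCP'%s['clock'],np.round(inv(s['position']),1),'Fjig',np.round([c*f[0]+sn*f[1],-sn*f[0]+c*f[1],f[2]],1),'open %.2f'%s['opening']); return s
OX=[-90,0,YAW+180]; OY=[-90,0,YAW+90]
E
python3 - <<'E'
from jg import *
for n in ['scene','side']:
    f=env.grab_frame(n)
    for t in ['paint_tin','glue_bottle','tape_roll']:
        for d in env.search_frame(f,t): print(n,t,d['score'],d['xyz'],'jig',np.round(inv(d['xyz'])))
for p,o in [((-105,28,100),OX),((-105,28,22),OX),((5,28,22),OX),((50,-75,100),OY),((50,-75,22),OY),((50,0,22),OY),((50,-262,22),OY),((50,-90,22),OY)]:
    for k in (0,180):
        q=env.inverse_kinematics(W(*p),[o[0],0,o[2]+k]); print(p,k,None if q is None else np.round(q))
E
```

```text
scene paint_tin 0.65 [0.472, -0.4862, 0.0897] jig [  32. -586.   90.]
scene glue_bottle 0.98 [0.6236, 0.4618, 0.1015] jig [-94. 365. 102.]
scene tape_roll 0.6 [0.3385, 0.3933, 0.0191] jig [-348.  218.   19.]
side paint_tin 0.83 [0.4576, -0.5448, 0.1222] jig [  35. -647.  122.]
side paint_tin 0.2 [0.6016, -0.1325, 0.0469] jig [  55. -210.   47.]
side glue_bottle 0.65 [0.6058, 0.4314, 0.0789] jig [-102.  331.   79.]
side tape_roll 0.92 [0.3311, 0.3791, 0.0145] jig [-351.  203.   14.]
(-105, 28, 100) 0 [ 33.  21. -22.   0. -48.  41.]
(-105, 28, 100) 180 [  33.   21.  -22.   -0.  -48. -139.]
(-105, 28, 22) 0 [ 33.  27. -26.   0. -37.  41.]
(-105, 28, 22) 180 [  33.   27.  -26.   -0.  -37. -139.]
(5, 28, 22) 0 [ 25.  34. -12.   0. -45.  49.]
(5, 28, 22) 180 [  25.   34.  -12.   -0.  -45. -131.]
(50, -75, 100) 0 [ 14.  29.  -7.   0. -54. -31.]
(50, -75, 100) 180 [ 14.  29.  -7.   0. -54. 149.]
(50, -75, 22) 0 [ 14.  34. -11.   0. -45. -31.]
(50, -75, 22) 180 [ 14.  34. -11.   0. -45. 149.]
(50, 0, 22) 0 [ 20.  36.  -7.   0. -47. -37.]
(50, 0, 22) 180 [ 20.  36.  -7.   0. -47. 143.]
(50, -262, 22) 0 [ -2.  32. -15.   0. -43. -15.]
(50, -262, 22) 180 [ -2.  32. -15.   0. -43. 165.]
(50, -90, 22) 0 [ 13.  34. -12.   0. -45. -30.]
(50, -90, 22) 180 [ 13.  34. -12.   0. -45. 150.]
```

```bash
python3 - <<'E'
from jg import *
env.goto(W(-105,28,190),OX); st()
env.move_straight(W(-105,28,22),rate=0.2); st()
print(env.move_straight(W(-66,28,22),rate=0.08)); st()
print(env.move_straight(W(5,28,22),rate=0.04,force_limit=8)); s=st()
cv2.imwrite('pics/scene1.png',env.grab_frame('scene')['image']); cv2.imwrite('pics/side1.png',env.grab_frame('side')['image'])
E
python3 - <<'E'
import cv2,numpy as np
a=cv2.resize(cv2.imread('pics/scene1.png')[175:350,175:375],None,fx=2,fy=2);b=cv2.resize(cv2.imread('pics/side1.png')[145:275,230:360],(350,350))
cv2.imwrite('pics/c1.png',np.hstack([a,b]))
E
```

```text
t 3.31 jigTCP [-105.2   28.8  190.1] Fjig [ 0.6  0.  -0.5] open 1.00
t 4.30 jigTCP [-104.4   28.8   22.9] Fjig [-0.1 -0.1 -0.2] open 1.00
False
t 4.94 jigTCP [-65.9  27.8  22. ] Fjig [-0.6  0.4 -0.5] open 1.00
True
t 6.18 jigTCP [-12.7  27.5  21.3] Fjig [ 0.9 -0.9 -0.1] open 1.00
```

View pics/c1.png

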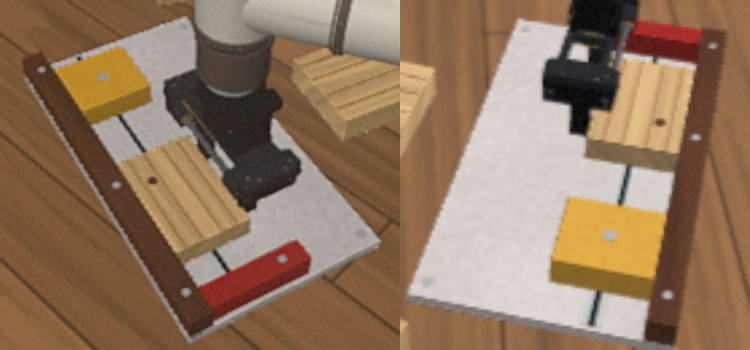

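The board now lies along the fence: the left view shows its long side at the dark strip, and the block hasn't moved. Next is the end push.

```bash
python3 - <<'E'
from jg import *
env.move_straight(W(-35,28,22),rate=0.15)
env.move_straight(W(-35,28,100),rate=0.25)
env.goto(W(50,-85,100),OY)
env.gripper_to(0.4); st()
env.move_straight(W(50,-85,22),rate=0.2)
env.move_straight(W(50,-64,22),rate=0.08); st()
print(env.move_straight(W(50,8,22),rate=0.04,force_limit=8)); st()
env.move_straight(W(50,-40,22),rate=0.15)
env.move_straight(W(50,-40,100),rate=0.25); st()
cv2.imwrite('pics/scene2.png',env.grab_frame('scene')['image']); cv2.imwrite('pics/side2.png',env.grab_frame('side')['image'])
E
python3 - <<'E'
import cv2,numpy as np
a=cv2.resize(cv2.imread('pics/scene2.png')[175:350,175:375],None,fx=2,fy=2);b=cv2.resize(cv2.imread('pics/side2.png')[145:275,230:360],(350,350))
cv2.imwrite('pics/c2.png',np.hstack([a,b]))
E
```

```text
t 9.33 jigTCP [ 50. -85. 100.] Fjig [-0.3 -0.3 -0.5] open 0.40
t 10.29 jigTCP [ 50.2 -63.   22.7] Fjig [-0.2  0.7 -0.5] open 0.40
True
t 11.54 jigTCP [ 49.4 -10.8  21.4] Fjig [ 1.1 -1.3 -0.1] open 0.40
t 12.33 jigTCP [ 50.4 -39.  101.3] Fjig [ 0.2 -0.1  0. ] open 0.40
```

View pics/c2.png

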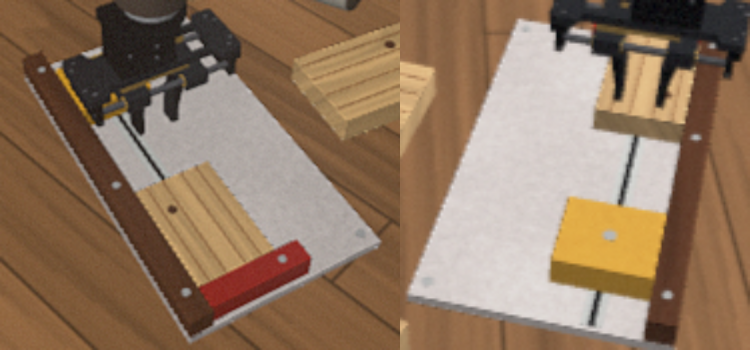

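The board now sits in the corner, against the fence and the red stop. I'll repeat both pushes slowly and more firmly to close any rebound gaps, then push the block from behind.

```bash
python3 - <<'E'
from jg import *
# firm fence push
env.goto(W(-35,72,100),OX); env.gripper_to(1.0)
env.move_straight(W(-35,72,22),rate=0.2)
print(env.move_straight(W(10,72,22),rate=0.025,force_limit=14)); st(); env.dwell(0.2); st()
env.move_straight(W(-35,72,22),rate=0.15); env.move_straight(W(-35,72,100),rate=0.25)
# firm end push
env.goto(W(50,-40,100),OY); env.gripper_to(0.4)
env.move_straight(W(50,-40,22),rate=0.2)
print(env.move_straight(W(50,12,22),rate=0.025,force_limit=14)); st(); env.dwell(0.2); st()
env.move_straight(W(50,-40,22),rate=0.15); env.move_straight(W(50,-40,110),rate=0.25)
f=env.grab_frame('scene');cv2.imwrite('pics/scene3.png',f['image'])
# block
env.goto(W(50,-268,110),OY); st()
env.move_straight(W(50,-268,24),rate=0.2); st()
f=env.grab_frame('scene');cv2.imwrite('pics/scene4.png',f['image']);f=env.grab_frame('side');cv2.imwrite('pics/side4.png',f['image'])
E
python3 - <<'E'
import cv2,numpy as np
a=cv2.resize(cv2.imread('pics/scene4.png')[175:350,175:375],None,fx=2,fy=2);b=cv2.resize(cv2.imread('pics/side4.png')[145:275,230:360],(350,350))
cv2.imwrite('pics/c4.png',np.hstack([a,b]))
E
```

```text
True
t 16.32 jigTCP [-12.8  71.6  21.3] Fjig [0.6 0.  0.7] open 1.00
t 16.52 jigTCP [-13.3  71.1  20.8] Fjig [ 0.3  0.8 -0.4] open 1.00
True
t 21.38 jigTCP [ 49.5 -10.8  21.4] Fjig [0.5 0.1 0.2] open 0.40
t 21.58 jigTCP [ 49.  -11.   20.9] Fjig [ 0.8 -0.6 -0.1] open 0.40
t 23.38 jigTCP [  50.2 -267.3  109.6] Fjig [ 0.   1.  -0.4] open 0.40
t 23.97 jigTCP [  50.9 -266.9   24.4] Fjig [0.6 0.2 0.2] open 0.40
```

View pics/c4.png

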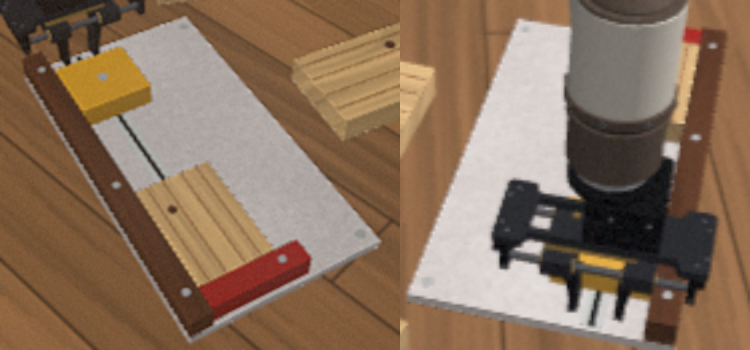

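```bash
python3 - <<'E'
from jg import *
print(env.move_straight(W(50,-252,24),rate=0.08,force_limit=15)); st()
print(env.move_straight(W(50,-115,24),rate=0.06,force_limit=15)); st()
print(env.move_straight(W(50,-80,24),rate=0.02,force_limit=12)); st()
env.move_straight(W(50,-130,24),rate=0.15); env.move_straight(W(50,-130,150),rate=0.25)
env.goto(W(-150,-250,230),OY); st()
for n in ['scene','side']:
    f=env.grab_frame(n); cv2.imwrite(f'pics/{n}5.png',f['image'])
E
python3 - <<'E'
import cv2,numpy as np
a=cv2.imread('pics/scene5.png')[175:350,175:375]; cv2.imwrite('pics/sc_z5.png',cv2.resize(a,None,fx=3.4,fy=3.4,interpolation=cv2.INTER_CUBIC))
a=cv2.imread('pics/side5.png')[145:275,230:360]; cv2.imwrite('pics/si_z5.png',cv2.resize(a,None,fx=4.5,fy=4.5,interpolation=cv2.INTER_CUBIC))
E
```

```text
False
t 24.42 jigTCP [  50.3 -251.2   24.6] Fjig [-0.4 -0.4 -1.2] open 0.40
False
t 26.85 jigTCP [  49.9 -115.1   23.9] Fjig [-1.4 -2.  -0.4] open 0.40
True
t 27.78 jigTCP [  49.3 -100.8   23.4] Fjig [ 0.6 -0.3  0. ] open 0.40
t 29.74 jigTCP [-149.2 -249.6  229.6] Fjig [0.  0.4 0.7] open 0.40
```

View pics/sc_z5.png

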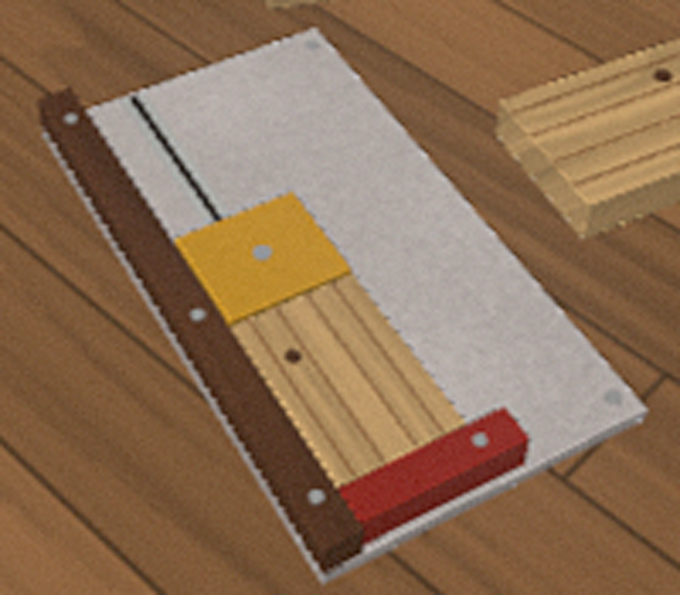

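View pics/si_z5.png

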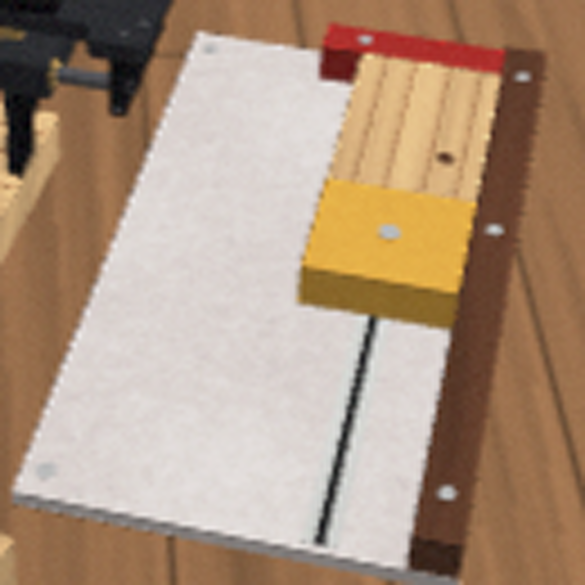

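Both views show the board between stop and block, along the fence. I'll project the expected seated outline as a numeric check before handing in.

```bash
python3 - <<'E'
from jg import *
def Z(cam,off,f,L): return np.round((proj(cam,pose(J,np.array(L)/1e3))-off+.5)*f-.5,0).tolist()
L=[(0,150,42),(100,150,42),(100,0,42),(0,0,42)]; B=[(0,0,47),(100,0,47),(100,-90,47),(0,-90,47)]
for n,c,o,f in (('scene',SC,(175,175),3.4),('side',SI,(230,145),4.5)): print(n,'board',Z(c,o,f,L),'blk',Z(c,o,f,B))
for n,c,o,f in (('scene',SC,(175,175),3.4),('side',SI,(230,145),4.5)):
    im=cv2.imread(f"pics/{'sc' if n=='scene' else 'si'}_z5.png")
    for q,col in ((L,(0,0,255)),(B,(255,0,0))): cv2.polylines(im,[np.int32(Z(c,o,f,q))],True,col,1)
    cv2.imwrite(f'pics/ov_{n}.png',im)
E
```

```text
scene board [[466.0, 423.0], [335.0, 486.0], [229.0, 325.0], [352.0, 272.0]] blk [[352.0, 268.0], [228.0, 321.0], [173.0, 237.0], [292.0, 189.0]]
side board [[364.0, 52.0], [503.0, 74.0], [476.0, 207.0], [326.0, 181.0]] blk [[327.0, 175.0], [477.0, 201.0], [459.0, 292.0], [300.0, 264.0]]
```

View pics/ov_side.png

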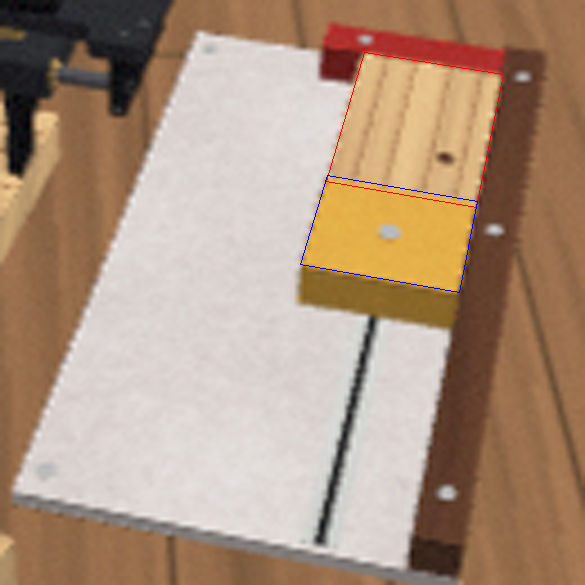

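View pics/ov_scene.png

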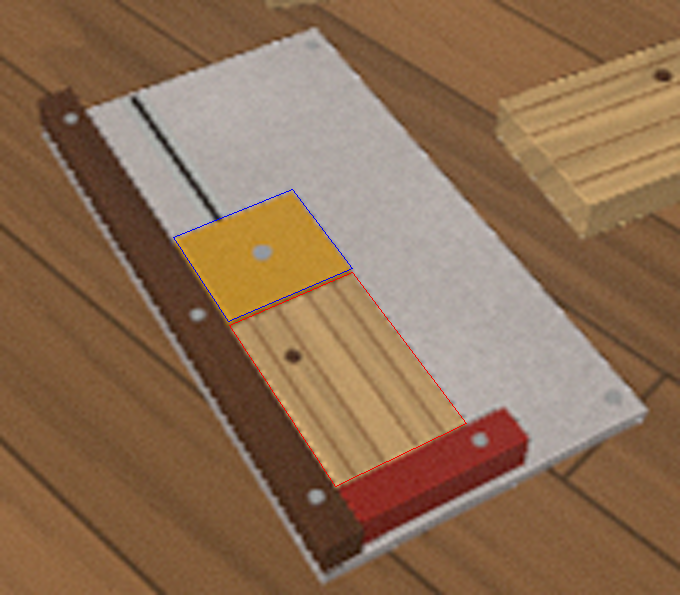

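```bash
python3 - <<'E'
from jg import *
st(); f=env.grab_frame('scene')
for t in ['paint_tin','glue_bottle','tape_roll']: print(t,[d['xyz'] for d in env.search_frame(f,t)][:1])
env.close_job()
E
```

```text
t 29.84 jigTCP [-149.  -249.4  229.3] Fjig [-0.4 -0.1 -0.9] open 0.40
paint_tin [[0.4737, -0.4819, 0.0869]]
glue_bottle [[0.6225, 0.4633, 0.0982]]
tape_roll [[0.6812, 0.1465, 0.0435]]
the job is handed in; nothing more can be done
```

I pushed the board flat against the fence, then up against the red stop. After repeating both pushes more firmly, I slid the yellow block along its track until it met the board's end. The job was handed in at about 30 s with the arm clear and about 1 N or less on the tool.

**Checks that agreed:**
- **Contacts:** the repeat pushes stopped at the same positions as the first ones, within 0.1 mm. The block push ended at the position expected for a joint value of about 0.170.
- **Images:** the projected seated outlines of board and block match both final camera views to within about 1–2 mm, which is the limit of the calibration.
- **Bystanders:** in the last picture the tin and bottle were where they started, within detector noise.

**Checks that failed or disagreed:**
- **Tape roll:** the last detection put it at the seated board, which must be a false hit, so its position was not confirmed at the end. The tool never worked near it.
- **Fence contact:** the fingertips stopped about 2 mm further back than at the stop (12.8 against 10.8 mm). I put this down to error in my jig pose estimate, because the contact was rigid at up to 14 N and the board's edges line up with the block's in both views.

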